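# Release a chest drawer's hidden elbow catch with a dowel

## Robot

A 6-joint arm with a two-finger parallel gripper is mounted at the origin on the work surface. World frame = base frame: x ahead of the robot, y to its left, z up, the work surface at z = 0. Lengths are in mm, angles in rad, forces in N, time in s.
With the tool pointing down it reaches from about 300 to 775 mm from the base axis. Payload 14.6 kg.
Tool frame: the origin (TCP) lies at the very end of the fingers, on their centre line; the grasp point (between the pads) lies 19 mm behind it; z points along the fingers, y is the line along which they close (so a half turn about z gives the same grasp; the last joint's range is limited). The gripper opens to 94 mm and grips with 3 to 60 N. Pads are 16 mm wide; open, the fingers measure 119 mm over their backs; the gripper's body (75 mm by 177 mm) begins 78 mm behind the grasp point.
Start: joints at [-1.174, 0.3, 1.521, -0, 1.321, -0.067], TCP at [246.034, -491.891, 205.446] pointing down, gripper open.
Joint ranges: [-3.03, 3.03], [-0.79, 2.21], [0.23, 2.52], [-1.04, 4.18], [0, 3.07], [-2.55, 2.55]. Speed limits (rad/s): [2.22, 2.22, 2.57, 3.14, 3.14, 3.14].

## Interface

Orientations are given as [roll, pitch, yaw] about the fixed x, y, z axes, in that order (R = Rz(yaw) Ry(pitch) Rx(roll)).
In Python, from cell import manip, eyes, ticket gives the robot as it stands. The module is installed in compiled form; this text tells all that it offers.
- The arm moves only by the tool arm_command, never from a script. Its argument "plan" is a list of rows, each a list of 5 numbers: the opening, from -1 (shut) to 1 (fully open), then the shift along the tool's x, y, z in m, then the turn about the tool's z in rad. In form: [[jaw, dx, dy, dz, roll], ...]. A call has 1 to 20 rows; each row shifts and turns the commanded pose from where the row before left it, along the tool's axes as they then stand; what a row does not reach is not made up. A row lasts 1/8 s, in which the tool goes at most 62.5 mm and 10.7 degrees, less where a joint would pass 70% of its speed; a pose out of reach is approached as far as the arm can. A call is refused whole if a number of a shift passes 0.0625 or a number of a turn 0.188, either way. A call with a gripper value outside its range is refused whole. The fingers move at their own pace and stop on an object; "newtons" is the grip in N (left out, the last holds). Time passes only in rows, so rows that do not move let the fingers close. It gives the time, the measured TCP pose, the force, the opening and the grip force at its end, in the units of the state.
- manip.read_state(): the state, without advancing time (a new reading comes with each control period).
- eyes.camera(name): name is "scene" or "top"; returns a dict with "img" (420x560x3 uint8, blue, green, red), "z_map" (420x560 float32, mm along the optical axis (not along the pixel's ray), 0 where there is no reading), "fx", "fy", "cx", "cy" (pixels), "dist" ([k1, k2, p1, p2, k3] as OpenCV has them; the pictures are not rectified), "eye" and "orientation" of the camera in the world. Camera axes: x right, y down, z forward; pixel columns grow to the right and rows downward; lengths in mm; the calibration is good to about 2 mm. A picture is of the moment at which its call begins.
- ticket.sign_off(): hands the job in; it is judged then, once.
The state is a dict: "clock": time; "joints": joint angles; "qd": joint speeds; "effort": joint torques, N m; "eef_pos": TCP position; "eef_rot": TCP orientation; "wrist_force": force on the tool from outside, world axes, zero at the start; "moment": the same for the moment, N m; "finger_gap": finger opening in mm; "finger_force": force on a finger pad.
Only numpy, scipy, OpenCV 4.12 (cv2) and the standard library are available. Lean on these libraries where they do the work, as an engineer would, in place of code of your own. Each camera call takes 0.05 s, during which the arm holds its last target. There are 200 camera calls.

## Task

The top drawer of the small chest is held shut by a sprung catch inside. Take the plain wooden dowel from the drilled block, push it straight down through the brass-ringed hole in the chest's bare top and press the catch gently, without ramming the board or bending the catch, until the drawer springs ajar. Then stand the dowel back in the drilled block and pull the drawer out to its stop, leaving the brush, mug, jar and bottle alone.

Things in the scene. Friction and masses are not known exactly. Their poses are not given: they have to be found in the camera images.
- chest: Small two-drawer wooden chest, 220 deep (x) x 300 wide (y) x 170 high, fixed; its top is off, so the pale 8 mm dust board, upper face 170 mm above the bench, is bare. Origin: centre of the underside. Its front, with the drawers, faces its own -x. The thin board bruises, and the catch under it bends, if the dowel bears on them with more than 30 N.
- release_hole (a point): Centre of the brass-ringed hole, 15 mm across, straight down through the dust board, at its upper face; axes as the chest's. Under it, 15 to 27 mm down, lies the domed tail of a sprung elbow catch (set in slots: exact height unknown). Pressing it takes 4 to 5 N to start and 6 to 16 N to release, after 2 to 12 mm; 2 to 3 mm further it meets a dead stop. It springs back when let go.
- drawer (a joint): Opening of the top drawer in m: 0 is shut (about 0.001 while latched, creeping to at most 0.009 as the catch is pressed), 0.110 is its stop. When the catch lets go, a sprung bumper pushes it 15 to 25 mm open. It slides towards the chest's -x, stays where it is left, and takes about 2 N to pull once released.
- knob_grip (a point): Middle of the brass knob on the top drawer (moves with it): a round head, 30 mm across, 35 mm in front of the drawer's face and 38 mm below the chest's upper face; axes as the chest's. The lower drawer's fixed knob is 75 mm below it.
- dowel_mid (a point): Centre of the loose plain beech dowel, 12 mm in diameter and 150 mm long, about 20 g, z along its length; at the start it stands upright in one end hole of the drilled block, its top 110 mm above the block.
- dowel_tip (a point): Centre of the dowel's lower end face (slightly chamfered), 75 mm below its centre.
- rack: Drilled wooden block, fixed to the bench, 210 long (its x) x 50 wide x 55 high; origin at the centre of its underside. Three round holes 15 mm across and 40 mm deep in its upper face, at x = -70, 0 and +70 mm.
- rack_hole0 (a point): Mouth centre of the block's hole at x = -70 mm, at the block's upper face.
- rack_hole1 (a point): Mouth centre of the block's middle hole (empty at the start), at the block's upper face.
- rack_hole2 (a point): Mouth centre of the block's hole at x = +70 mm, at the block's upper face.
- brush: Flat glue brush with a red handle, 157 mm long, standing handle down in the other end hole of the block; origin at the handle's end. Leave it.
- mug: White mug, 80 across and 90 high, origin under its centre. Leave it.
- jar: Amber glass jar with a brass lid, 68 across and 95 high, origin under its centre. Leave it.
- bottle: Dark bottle with a paper label, 56 across and 150 high, origin under its centre. Leave it.
Mind the look-alikes: they are no part of the job. What is meant by the rack is not blue, and is the smaller of those in its own colour.

How it is judged:
By the outcome, as a careful person would: the job done as asked, in the order asked, and still so for the second after the job is handed in, with the robot touching nothing.
It also fails if it takes over 72 s, if anything falls off the work surface, if the arm or the gripper's body presses on something with over 40 N, if the wrist force passes 120 N, or if a joint passes its speed limit or range.

## Working session

There is one attempt and no reset: what is moved stays moved. The work goes in short steps, Python scripts to look and compute and a tool call to move; the robot and the scene stay as the last step left them, time stands still between calls to the robot, and variables do not carry over. Pictures are saved under pics/ and viewed, at most 10 in all, crops included, and the job is handed in when it is done.

Besides the shell and the picture viewer there is one more tool, called after "Request:" as name([rows], argument=value, ...), one row to a line, values as JSON. arm_command: Moves the arm, as the interface text tells. Its arguments: {"type":"object","properties":{"plan":{"type":"array"},"newtons":{"type":"number"}},"required":["plan"]}

```bash
mkdir -p pics
cat > h.py <<'E'
import numpy as np, cv2
from cell import manip, eyes, ticket
from scipy.spatial.transform import Rotation as Ro
def snap(n, f=None):
    c=eyes.camera(n)
    if f: cv2.imwrite('pics/'+f,c['img'])
    return c
def camR(c):
    o=np.array(c['orientation'],float)
    return o if o.shape==(3,3) else Ro.from_euler('xyz',o).as_matrix()
def K(c): return np.array([[c['fx'],0,c['cx']],[0,c['fy'],c['cy']],[0,0,1.]])
def rays(c,px):
    u=cv2.undistortPoints(np.array(px,float).reshape(-1,1,2),K(c),np.array(c['dist'],float)).reshape(-1,2)
    return np.c_[u,np.ones(len(u))]@camR(c).T
def onz(c,px,z):
    d=rays(c,px); e=np.array(c['eye'],float)
    return e+d*((z-e[2])/d[:,2])[:,None]
def bydepth(c,px):
    d=rays(c,px); z=np.array([c['z_map'][int(round(v)),int(round(u))] for u,v in px])
    return np.array(c['eye'])+d*z[:,None]
def proj(c,P):
    R=camR(c); r=cv2.Rodrigues(R.T)[0]; t=-R.T@np.array(c['eye'],float)
    return cv2.projectPoints(np.array(P,float).reshape(-1,1,3),r,t,K(c),np.array(c['dist'],float))[0].reshape(-1,2)
E
python3 - <<'E'
from h import *
a=snap('scene','s0.png'); b=snap('top','t0.png')
for c in(a,b): print(c['eye'],c['orientation'],c['fx'],c['cx'],c['cy'],c['dist'])
print(manip.read_state())
E
```

```text
[1330.08904521  801.63156931 1028.0599167 ] [-2.25324328  0.0215104   2.33616564] 458.07856538086884 279.5128893881596 211.39400939278173 [-0.09044252  0.          0.          0.          0.        ]
[ 445.82558296   15.28592337 1424.57801314] [-3.06210491  0.0184337  -1.5797148 ] 383.72000981298527 278.4597016632212 204.5539162614714 [0.02463068 0.         0.         0.         0.        ]
{'clock': 0.1, 'joints': array([-1.17359343e+00,  3.00410648e-01,  1.52150944e+00,  6.42899254e-07,
        1.32068257e+00, -6.66198526e-02]), 'qd': array([ 1.30407171e-03,  1.11715456e-03, -1.58949732e-03,  2.36108618e-03,
        8.02267559e-05, -1.70257290e-03]), 'effort': array([ 2.59676643e-03, -5.32646298e+01, -3.53283262e+01,  7.09166424e-02,
        2.34691927e-02, -7.84685699e-05]), 'eef_pos': array([ 245.95325152, -491.68788109,  204.94979119]), 'eef_rot': array([-3.14058493e+00, -6.78576932e-05,  4.63822553e-01]), 'wrist_force': array([-0.79205666,  0.45660555,  0.25605942]), 'moment': array([ 0.00231184,  0.01493202, -0.04380208]), 'finger_force': 0.0, 'finger_gap': 93.99267140061755}
```

View pics/s0.png

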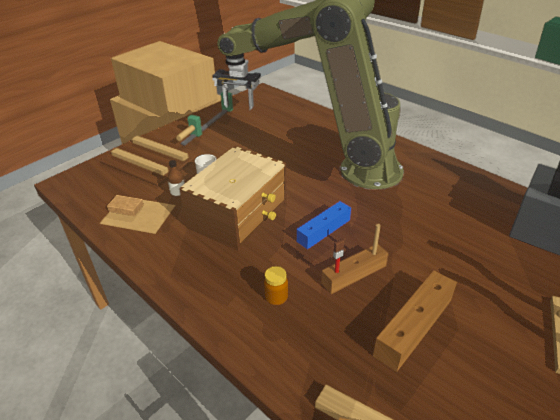

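View pics/t0.png

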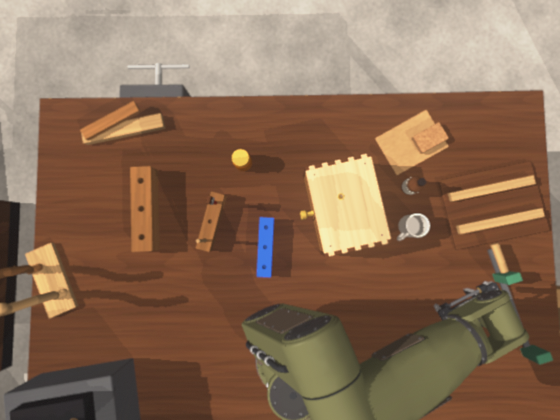

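The image shows three drilled blocks, by top-view pixel: a blue one at (265,247), a large brown one at (141,208) and a small brown one at (210,220). The rack is the small brown one, because it isn't blue, it's the smaller of the brown pair, and it holds the brush and dowel. The brass-ringed hole is near (340,196) top and (233,181) scene, and the knob near (305,215) top. I'll confirm with an enlarged crop.

Run:
```python
from h import *
a=snap('scene'); b=snap('top')
r=lambda c,x0,x1,y0,y1,f:cv2.resize(c['img'][y0:y1,x0:x1],None,fx=f,fy=f,interpolation=cv2.INTER_CUBIC)
A=r(b,190,240,180,260,5); B=r(b,290,400,140,265,3); C=r(a,310,410,215,300,4)[:,:]; D=r(a,175,295,140,245,3)
cv=np.zeros((600,800,3),np.uint8)
for im,(y,x) in((A[:390,:250],(0,0)),(B,(0,255)),):cv[y:y+im.shape[0],x:x+im.shape[1]]=im
D=cv2.resize(D,(210,184)); C=cv2.resize(C,(200,170))
cv[0:184,590:800]=D; cv[200:370,590:790]=C
cv2.imwrite('pics/c1.png',cv)
# rack mask in top view
hsv=cv2.cvtColor(b['img'],cv2.COLOR_BGR2HSV)
zw=np.zeros((420,560))
uu,vv=np.meshgrid(np.arange(560),np.arange(420)); px=np.c_[uu.ravel(),vv.ravel()]
P=(np.array(b['eye'])+rays(b,px)*b['z_map'].reshape(-1,1)).reshape(420,560,3)
def box(m,x0,x1,y0,y1):
    w=np.zeros((420,560),bool); w[y0:y1,x0:x1]=1
    k=cv2.morphologyEx((m&w).astype(np.uint8),cv2.MORPH_OPEN,np.ones((3,3)))
    q=max(cv2.findContours(k,0,1)[0],key=cv2.contourArea)
    return cv2.minAreaRect(q)
for nm,zl,zh,w,zz in(('rack',48,62,(190,235,180,260),55),('chest',162,178,(290,400,145,262),170)):
    m=(P[...,2]>zl)&(P[...,2]<zh); bx=box(m,*w); q=onz(b,cv2.boxPoints(bx),zz)
    k=m[w[2]:w[3],w[0]:w[1]]
    print(nm,bx,np.median(P[w[2]:w[3],w[0]:w[1]][k],0)); print(q[:,:2],q[:,:2].mean(0),[np.linalg.norm(q[i]-q[i-1]) for i in range(4)])
# tall things near the rack
for c,w,n in((b,(190,240,180,260),'top'),):
    k=(P[...,2]>75); y,x=np.nonzero(k[w[2]:w[3],w[0]:w[1]])
    for v,u in zip(y+w[2],x+w[0]): print(u,v,P[v,u].round(),b['img'][v,u])
```

```text
rack ((209.9115447998047, 221.15768432617188), (14.296045303344727, 58.762882232666016), 15.255118370056152) [494.99054763 285.39227724  54.56470413]
[[404.49884269 336.93449751]
 [606.89125547 282.93225077]
 [592.74734207 233.16871254]
 [390.75035906 287.68645315]] [498.72194982 285.18047849] [np.float64(51.13111259638078), np.float64(209.4729849019843), np.float64(51.734514813550305), np.float64(209.2246763400292)]
chest ((347.6301574707031, 204.42137145996094), (92.14007568359375, 67.90280151367188), 77.3004150390625) [ 542.82114834 -187.90079277  169.44056175]
[[ 669.63177576  -49.16343564]
 [ 716.51151877 -267.79065468]
 [ 421.18718744 -324.59213098]
 [ 374.76506383 -110.38873834]] [ 545.52388645 -187.98373991] [np.float64(301.15596539450956), np.float64(223.5968944517895), np.float64(300.73720818408935), np.float64(219.17597263671814)]
197 182 [ 446.   15. 1425.] [ 44  67 107]
232 190 [ 446.   15. 1425.] [ 53  80 126]
199 192 [ 446.   15. 1425.] [ 47  72 115]
208 195 [580. 270. 167.] [ 45  68 108]
209 195 [580. 266. 169.] [ 47  74 115]
208 196 [576. 269. 173.] [ 50  74 119]
209
[... 3304 characters left out ...]
88 115]
201 240 [432. 297. 143.] [49 71 92]
202 240 [432. 299. 120.] [50 72 93]
203 240 [432. 298. 109.] [50 71 91]
204 240 [432. 298.  94.] [49 70 90]
196 241 [429. 309. 166.] [ 92 142 193]
197 241 [429. 305. 168.] [113 175 227]
198 241 [429. 303. 161.] [107 166 220]
199 241 [429. 299. 167.] [ 88 135 177]
200 241 [429. 299. 151.] [ 61  91 122]
201 241 [429. 299. 135.] [ 51  75 101]
202 241 [429. 299. 121.] [ 52  77 103]
203 241 [428. 300.  98.] [ 52  76 103]
204 241 [428. 298.  92.] [ 51  75 100]
197 242 [426. 305. 167.] [ 99 157 214]
198 242 [426. 303. 164.] [ 92 146 201]
199 242 [426. 303. 149.] [ 74 118 164]
228 247 [ 446.   15. 1425.] [40 54 85]
220 254 [ 446.   15. 1425.] [ 46  67 109]
```

View pics/c1.png

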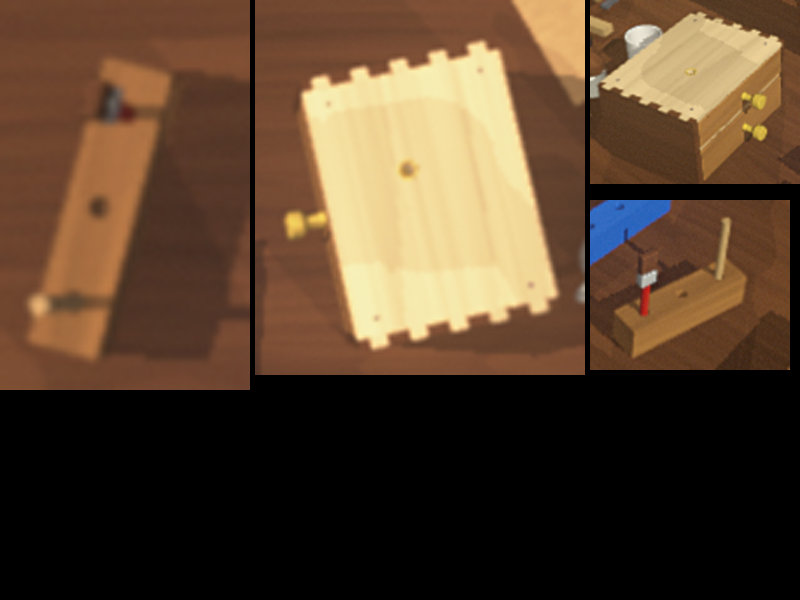

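The crop confirms it. The small brown block holds the brush at its far end and the dowel at its near end, with the middle hole empty. The chest's front and knobs face world +y. Next I'll triangulate the hole, knob and dowel.

```bash
cat >> h.py <<'E'
def tri(a,pa,b,pb):
    A=np.zeros((3,3));v=np.zeros(3);E=[np.array(a['eye'],float),np.array(b['eye'],float)];D=[rays(a,[pa])[0],rays(b,[pb])[0]]
    for e,d in zip(E,D):
        d=d/np.linalg.norm(d); M=np.eye(3)-np.outer(d,d); A+=M; v+=M@e
    p=np.linalg.solve(A,v)
    gap=[np.linalg.norm(np.cross(p-e,d/np.linalg.norm(d))) for e,d in zip(E,D)]
    return p,sum(gap)
def cen(c,w,lo,hi):
    h=cv2.cvtColor(c['img'],cv2.COLOR_BGR2HSV)[w[2]:w[3],w[0]:w[1]]
    m=cv2.inRange(h,np.array(lo),np.array(hi)); n,l,s,ce=cv2.connectedComponentsWithStats(m)
    return sorted([(int(s[i,4]),(ce[i]+[w[0],w[2]]).round(2)) for i in range(1,n) if s[i,4]>2],key=lambda t:-t[0])[:4]
E
python3 - <<'E'
from h import *
a=snap('scene'); b=snap('top')
for c,w in((b,(330,352,186,206)),(a,(222,246,172,190))):
    h=cv2.cvtColor(c['img'],cv2.COLOR_BGR2HSV)[w[2]:w[3],w[0]:w[1]]
    print('ring',cen(c,w,(18,150,0),(35,255,255)))
print('knob',cen(b,(296,316,205,225),(18,150,60),(35,255,255)),cen(a,(255,280,188,225),(18,150,60),(35,255,255)))
print('dowel',cen(b,(190,206,234,248),(0,0,170),(40,255,255)),cen(a,(365,390,215,270),(10,60,150),(40,200,255)))
g=a['img'][170:192,224:246].astype(int); 
h=cv2.cvtColor(a['img'],cv2.COLOR_BGR2HSV)
print(h[176:188,226:242,1])
E
```

```text
ring [(4, array([339.25, 197.25]))]
ring []
knob [(81, array([305.81, 213.98]))] [(95, array([268.79, 196.53])), (91, array([269.26, 214.32]))]
dowel [(24, array([197.79, 242.88])), (12, array([200.75, 235.5 ]))] [(232, array([376.31, 262.78])), (98, array([376.37, 239.  ])), (7, array([365.71, 251.  ])), (3, array([370.67, 247.67]))]
[[ 98  96  99  97  97  95  97  95  98  98  98  97  97  95  98  99]
 [ 98  99  96  99  95  94  94  96  97  96  97  93  95  94  97  96]
 [ 97  98  96  94  96  97  98 103 100 100  95  93  95  96  97  97]
 [ 98  94  94 101 125 139 138 139 149 118  95  92  96  96 100  98]
 [ 95  97  95 125 125  90  93  95 128 158  97  93  96  98  95  99]
 [ 97  95  98 140 135  93  88  97 138 141 102  96  99  98 102  99]
 [ 92  96 100 114 138 139 140 142 133  99  96  97  98 101  98  99]
 [ 97  97  95  95  96 107 111  99 100  95  98  99  96  99 100  99]
 [ 98  97  97  94  94  95  97  98  95  96 100 100  96  96  98  97]
 [ 98  97  94  97  95  95  98  97  99  96 100 101  99  98 101  97]
 [ 96  96  97  97 101  99 100  96  98  98  98  96  99  95  95  96]
 [ 96  96  98  97  96  99  97 100  99 100  95  99  98  97  97  97]]
```

```bash
cat >> h.py <<'E'
def ring(c,w):
    h=cv2.cvtColor(c['img'],cv2.COLOR_BGR2HSV)[w[2]:w[3],w[0]:w[1],1].astype(float)
    m=np.clip(abs(h-np.median(h))-8,0,40); y,x=np.mgrid[w[2]:w[3],w[0]:w[1]]
    return np.array([(m*x).sum(),(m*y).sum()])/m.sum()
E
python3 - <<'E'
from h import *
a=snap('scene'); b=snap('top')
pb=ring(b,(332,350,188,206)); pa=ring(a,(226,242,174,187))
print(pa,pb,tri(a,pa,b,pb),onz(a,[pa],170),onz(b,[pb],170))
print(tri(a,(268.8,196.5),b,(305.8,214)))
print('dowel top',onz(b,[(197.6,240.6)],165), 'scene',onz(a,[(377.3,225.5)],165))
E
```

```text
[232.18612521 180.58714044] [340.44796954 196.21150592] (array([ 571.39384918, -165.77735057,  171.23022007]), np.float64(0.69021883731749)) [[ 570.49326141 -167.47359589  170.        ]] [[ 571.27052747 -165.7058751   170.        ]]
(array([516.49574487, -54.00127985, 132.42491315]), np.float64(1.1060115010404643))
dowel top [[430.62196996 303.7141148  165.        ]] scene [[434.11963807 304.44760754 165.        ]]
```

Request:
arm_command([
  [1,0,0,-0.05,-0.18],
  [1,0,0,0,-0.18],
  [1,0,0,0,-0.18],
  [1,0,0,0,-0.18],
  [1,0,0,0,-0.18],
  [1,0,0,0,-0.18],
  [1,0,0,0,0],
])

```text
clock: 1.27
eef_pos: [246.0, -491.9, 255.4]
eef_rot: [-3.142, -0.0, 1.543]
wrist_force: [-0.1, -0.2, 0.1]
finger_gap: 94.1
finger_force: 0.0
```

Request:
arm_command([
  [1,0.0572,0.0117,0,0],
  [1,0.0572,0.0117,0,0],
  [1,0.0572,0.0117,0,0],
  [1,0.0572,0.0117,0,0],
  [1,0.0572,0.0117,0,0],
  [1,0.0572,0.0117,0,0],
  [1,0.0572,0.0117,0,0],
  [1,0.0572,0.0117,0,0],
  [1,0.0572,0.0117,0,0],
  [1,0.0572,0.0117,0,0],
  [1,0.0572,0.0117,0,0],
  [1,0.0572,0.0117,0,0],
  [1,0.0572,0.0117,0,0],
  [1,0.0572,0.0117,0,0],
  [1,0,0,0,0],
])

```text
clock: 3.15
eef_pos: [431.2, 306.8, 254.2]
eef_rot: [-3.14, 0.001, 1.542]
wrist_force: [0.3, -0.8, -0.3]
finger_gap: 94.2
finger_force: 0.0
```

Request:
arm_command([
  [1,0,0,0,-0.167],
  [1,0,0,0,-0.167],
  [1,0,0,0,-0.167],
  [1,0,0,0,-0.167],
  [1,0,0,0,-0.167],
  [1,0,0,0,-0.167],
  [1,0,0,0,-0.167],
  [1,0,0,0,-0.167],
  [1,0,0,0,0],
])

```text
clock: 4.28
eef_pos: [431.4, 303.5, 255.7]
eef_rot: [3.141, 0.0, 2.875]
wrist_force: [0.7, 0.4, 0.2]
finger_gap: 94.2
finger_force: 0.0
```

Request:
arm_command([
  [1,0,0,0.034,0],
  [1,0,0,0.034,0],
  [1,0,0,0.034,0],
  [1,0,0,0.034,0],
  [1,0,0,0.034,0],
  [1,0,0,0,0],
  [-0.5,0,0,0,0],
  [-0.5,0,0,0,0],
  [-0.5,0,0,0,0],
], newtons=30)

```text
clock: 5.4
eef_pos: [431.7, 304.4, 86.4]
eef_rot: [3.141, 0.001, 2.879]
wrist_force: [0.1, 0.8, -0.9]
finger_gap: 67.3
finger_force: 0.0
```

Run:
```python
from h import *
a=snap('scene'); b=snap('top')
A=cv2.resize(a['img'][170:300,310:430],None,fx=3,fy=3); B=cv2.resize(b['img'][180:270,160:260],None,fx=4,fy=4)
cv=np.zeros((400,770,3),np.uint8); cv[:390,:360]=A; cv[:360,365:765]=B; cv2.imwrite('pics/g1.png',cv)
```

```text
(no output)
```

View pics/g1.png

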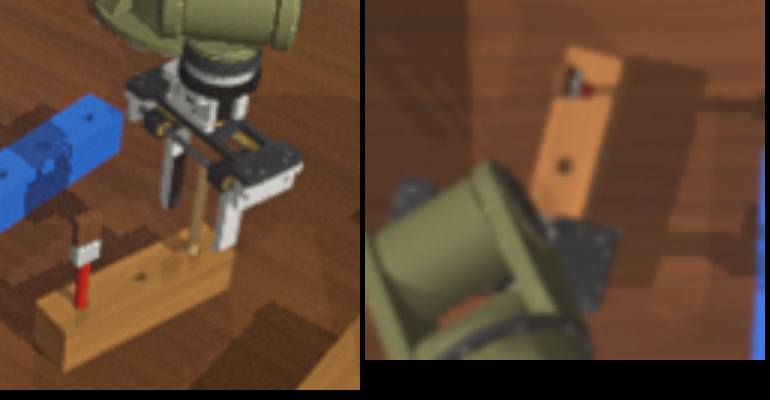

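The dowel at (195,215) in the left crop sits between the fingers, clear of the brush at (85,260). I'll close the fingers fully now.

Request:
arm_command([
  [-1,0,0,0,0],
  [-1,0,0,0,0],
  [-1,0,0,0,0],
  [-1,0,0,0,0],
  [-1,0,0,0,0],
  [-1,0,0,0,0],
  [-1,0,0,0,0],
  [-1,0,0,0,0],
], newtons=30)

```text
clock: 6.5
eef_pos: [431.4, 304.2, 85.4]
eef_rot: [-3.142, -0.0, 2.88]
wrist_force: [-0.2, 0.7, -0.3]
finger_gap: 11.2
finger_force: 30.0
```

Request:
arm_command([
  [-1,0,0,-0.031,0],
  [-1,0,0,-0.031,0],
  [-1,0,0,-0.031,0.157],
  [-1,0,0,-0.031,0.157],
  [-1,0,0,-0.031,0.157],
  [-1,0,0,-0.031,0.157],
  [-1,0,0,0,0.157],
  [-1,0,0,0,0.157],
  [-1,0,0,0,0.157],
  [-1,0,0,0,0],
])

```text
clock: 7.75
eef_pos: [431.4, 304.2, 271.4]
eef_rot: [-3.142, 0.0, 1.782]
wrist_force: [0.0, -0.3, 0.0]
finger_gap: 11.7
finger_force: 30.0
```

Run:
```python
from h import *
s=manip.read_state(); p=np.array(s['eef_pos']); R=Ro.from_euler('xyz',s['eef_rot']).as_matrix()
print(p,s['eef_rot'],R.T@(np.array([571,-166.5,p[2]])-p),s['finger_gap'])
```

```text
[431.35848285 304.15582632 271.41492333] [-3.14151698e+00  7.74617095e-05  1.78174635e+00] [-4.89461922e+02  3.79958718e+01  3.50392461e-02] 11.716145286280488
```

Request:
arm_command([
  [-1,-0.0349,0.0027,0,0],
  [-1,-0.0349,0.0027,0,0],
  [-1,-0.0349,0.0027,0,0],
  [-1,-0.0349,0.0027,0,0],
  [-1,-0.0349,0.0027,0,0],
  [-1,-0.0349,0.0027,0,0],
  [-1,-0.0349,0.0027,0,0],
  [-1,-0.0349,0.0027,0,0],
  [-1,-0.0349,0.0027,0,0],
  [-1,-0.0349,0.0027,0,0],
  [-1,-0.0349,0.0027,0,0],
  [-1,-0.0349,0.0027,0,0],
  [-1,-0.0349,0.0027,0,0],
  [-1,-0.0349,0.0027,0,0],
  [-1,0,0,0.012,0],
  [-1,0,0,0,0],
  [-1,0,0,0,0],
])

```text
clock: 9.88
eef_pos: [570.2, -165.0, 259.8]
eef_rot: [3.141, 0.0, 1.783]
wrist_force: [-0.0, -0.6, -0.4]
finger_gap: 11.3
finger_force: 30.0
```

Run:
```python
from h import *
a=snap('scene'); b=snap('top'); s=manip.read_state(); p=np.array(s['eef_pos']); print(p,s['eef_rot'])
tip=p+[0,0,-71]
print('pred tip a',proj(a,[tip,p]),'hole a',proj(a,[[571,-166.5,170]]),proj(b,[tip,[571,-166.5,170]]))
np.save('a.npy',a['img']);
A=cv2.resize(a['img'][125:205,190:280],None,fx=6,fy=6,interpolation=cv2.INTER_CUBIC); B=cv2.resize(b['img'][160:230,300:380],(240,210))
cv=np.zeros((480,790,3),np.uint8); cv[:480,:540]=A; cv[:210,545:785]=B; cv2.imwrite('pics/h1.png',cv)
```

```text
[ 570.3157783  -165.10173115  260.01822756] [3.14088261e+00 3.45586601e-04 1.78234772e+00]
pred tip a [[232.21055166 176.03099624]
 [230.28306464 157.36842657]] hole a [[232.26776538 180.76982939]] [[341.10773638 195.91206749]
 [340.69325978 196.29108023]]
```

View pics/h1.png

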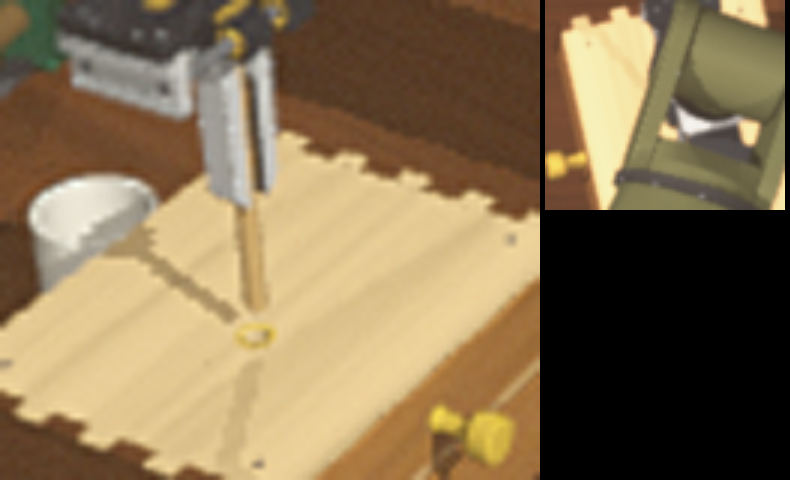

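The tip shows at about (232.7,176) in the scene image, just above and slightly right of the ring at (232.2,180.6). The top view is blocked by the arm. I'll measure the dowel's line and end at sub-pixel level.

```bash
cat >> h.py <<'E'
def dowel_line(a,r0,r1,w=9,ref=(232.2,176.0,0.103)):
    # centre column of the dowel per row from saturation step against the pale board
    h=cv2.cvtColor(a['img'],cv2.COLOR_BGR2HSV)[...,1].astype(float); out=[]
    for v in range(r0,r1):
        u0=ref[0]+ref[2]*(v-ref[1]); x=np.arange(int(u0)-w,int(u0)+w+1)
        out.append((v,x,h[v,x]))
    return out
E
python3 - <<'E'
from h import *
a={'img':np.load('a.npy')}
print('H S V cols 225..240')
h=cv2.cvtColor(a['img'],cv2.COLOR_BGR2HSV)
for v in range(160,184): print(v,h[v,225:241,1],h[v,225:241,2])
E
```

```text
H S V cols 225..240
160 [ 94  92  91  91 117 129 118 121  96  95  91  96  93  93  89  93] [225 225 229 233 174 150 201 198 218 219 221 222 224 222 224 226]
161 [ 93  90  91  90 112 130 122 118  94  95  91  91  90  93  90  92] [224 226 231 232 182 179 207 203 217 222 223 222 223 223 226 228]
162 [ 93  89  89  91 103 119 121 122 101  94  94  90  93  91  90  92] [227 229 231 231 189 182 203 201 205 222 224 224 225 227 230 230]
163 [ 91  93  91  94 106 122 124 120 100  93  92  90  92  94  89  93] [230 228 229 228 185 174 202 204 205 222 225 226 228 230 231 230]
164 [ 91  91  90  91 105 123 122 119 107  94  91  92  93  92  93  89] [229 229 226 221 182 172 202 203 195 224 227 230 231 231 231 228]
165 [ 90  93  93  93 100 122 120 119 105  92  90  91  92  91  95  90] [227 221 219 221 201 173 200 206 199 227 230 231 230 231 227 226]
166 [ 92  95  96  95  99 121 120 120 109  91  92  93  92  92  90  91] [217 213 218 223 199 166 199 206 205 229 231 231 229 228 226 224]
167 [ 95  97  91  93  90 116 124 119 113  92  90  92  93  94  93  93] [215 219 224 228 227 173 194 208 199 230 232 230 228 226 2
[... 1483 characters left out ...]
232 232 233 231 228]
179 [ 92  92  92  89  94 120 134 135 140 140 119  89  91  91  94  95] [227 231 228 229 230 226 230 233 227 224 228 234 231 231 226 223]
180 [ 94  93  89  90 120 125  91  91  96 131 156  93  90  90  96  94] [229 228 229 230 225 235 235 224 207 175 219 233 229 227 222 219]
181 [ 93  91  91  93 131 139  95  90  99 135 140  93  91  94  97  94] [228 229 229 228 218 208 222 220 204 187 223 231 226 222 221 220]
182 [ 90  91  90  94 109 136 141 137 140 131  95  90  93  96  97  99] [229 228 226 224 223 216 211 194 206 207 227 225 223 221 220 220]
183 [ 91  94  94  91  91  93 102 102  93  95  90  92  92  94  95  95] [228 226 223 225 228 231 224 222 226 221 223 221 220 220 219 222]
```

Request:
arm_command([
  [-1,-0.0016,0.0003,0.007,0],
  [-1,0,0,0.007,0],
  [-1,0,0,0,0],
  [-1,0,0,0,0],
])

```text
clock: 10.48
eef_pos: [570.9, -167.3, 245.5]
eef_rot: [-3.142, 0.0, 1.781]
wrist_force: [0.2, -0.6, -1.2]
finger_gap: 12.0
finger_force: 30.0
```

Run:
```python
from h import *
ps=[manip.read_state()['eef_pos']]
a=snap('scene'); ps.append(manip.read_state()['eef_pos']); p=np.mean(ps,0); print(p,manip.read_state()['wrist_force'])
print(proj(a,[p+[0,0,-71],[571,-166.7,170]]))
h=cv2.cvtColor(a['img'],cv2.COLOR_BGR2HSV)
for v in range(170,186): print(v,h[v,226:241,1],h[v,226:241,2])
A=cv2.resize(a['img'][155:195,212:262],None,fx=12,fy=12,interpolation=cv2.INTER_CUBIC);cv2.imwrite('pics/h2.png',A)
```

```text
[ 570.88322844 -167.31419011  245.56695216] [-0.86077334 -0.39739173  0.15215416]
[[232.0085688  179.50866419]
 [232.22704389 180.74604027]]
170 [ 92  93  91 104 123 121 117 106  92  91  91  91  92  92  91] [227 230 231 188 172 203 202 195 224 225 225 226 228 230 229]
171 [ 91  90  89 104 121 117 121 108  93  93  91  89  92  90  91] [231 232 235 209 175 200 205 196 223 226 227 228 229 232 228]
172 [ 92  91  93  95 125 124 123 109  89  91  92  92  92  92  91] [230 233 233 207 167 198 208 203 226 229 230 230 230 227 223]
173 [ 88  87  90  90 112 124 119 105  93  92  92  90  90  92  92] [235 234 235 230 173 194 210 206 227 230 230 230 226 224 224]
174 [ 90  88  89  94 115 123 121 112  92  89  92  94  94  93  90] [233 235 234 231 167 191 209 201 228 230 229 226 223 225 229]
175 [103  93  90  91 112 123 121 108  92  92  91  93  93  90  89] [185 224 229 231 177 188 209 203 231 230 225 223 225 230 233]
176 [103 101 103  93 112 123 120 115  95  89  94  93  91  90  92] [171 176 183 223 180 185 208 199 227 226 223 225 230 233 234]
177 [105 104 105 100 107 123 123 119  95  88  90  92  91  91  9
[... 358 characters left out ...]
133 157  93  87  91  94  93] [230 231 230 223 176 174 213 204 174 221 233 231 226 222 219]
181 [ 93  90  94 132 136  95  90  99 140 137  92  92  95  94  96] [228 230 229 221 208 222 223 206 187 225 230 225 222 222 218]
182 [ 88  88  90 112 136 141 132 143 131  96  91  93  94  95  95] [229 226 225 224 216 205 182 192 205 228 225 222 222 219 220]
183 [ 94  94  91  92  96 107 108  98  93  89  91  94  94  94  94] [225 222 225 228 216 209 208 211 221 223 222 220 220 219 222]
184 [93 92 91 91 93 95 96 90 95 94 95 95 93 95 93] [223 224 229 232 219 214 210 220 223 222 220 220 219 222 222]
185 [91 91 89 92 94 97 98 93 93 94 98 94 95 94 93] [226 229 232 231 216 208 205 221 223 223 219 222 221 222 223]
```

View pics/h2.png

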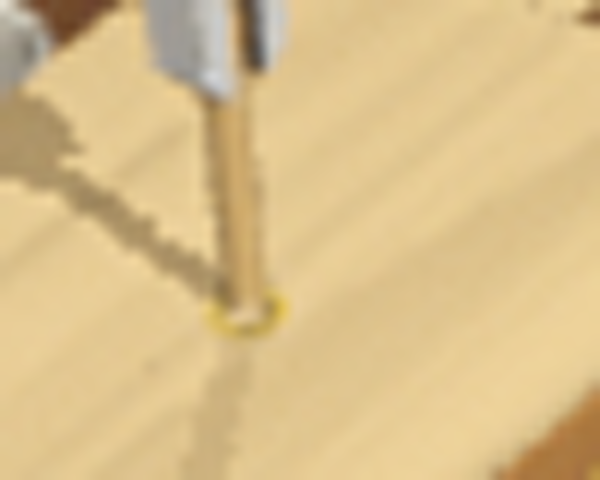

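The tip is over the ring at about (245,310) in the crop. It's laterally centred, and the row evidence with the top view suggests shifting about 1.7 mm towards the camera. I'll shift and feel down in small steps.

Request:
arm_command([
  [-1,0.0011,0.0011,0,0],
  [-1,0,0,0.001,0],
  [-1,0,0,0.001,0],
  [-1,0,0,0.001,0],
  [-1,0,0,0.001,0],
  [-1,0,0,0,0],
])

```text
clock: 11.28
eef_pos: [571.7, -166.0, 241.3]
eef_rot: [-3.141, -0.0, 1.781]
wrist_force: [0.5, -0.2, -0.3]
finger_gap: 11.5
finger_force: 30.0
```

Request:
arm_command([
  [-1,0,0,0.0007,0],
  [-1,0,0,0,0],
])

```text
clock: 11.52
eef_pos: [571.7, -166.0, 240.7]
eef_rot: [-3.142, -0.0, 1.781]
wrist_force: [-0.8, 0.0, -0.4]
finger_gap: 11.6
finger_force: 30.0
```

Request:
arm_command([
  [-1,0,0,0.0007,0],
  [-1,0,0,0,0],
])

```text
clock: 11.78
eef_pos: [571.7, -166.0, 240.0]
eef_rot: [-3.142, -0.0, 1.781]
wrist_force: [-0.6, -0.2, -0.3]
finger_gap: 12.0
finger_force: 30.0
```

Request:
arm_command([
  [-1,0,0,0.0007,0],
  [-1,0,0,0.0007,0],
  [-1,0,0,0,0],
])

```text
clock: 12.15
eef_pos: [571.7, -166.0, 238.6]
eef_rot: [-3.142, -0.0, 1.781]
wrist_force: [-0.2, -0.4, -0.9]
finger_gap: 11.8
finger_force: 30.0
```

Request:
arm_command([
  [-1,0,0,0.0007,0],
  [-1,0,0,0.0007,0],
  [-1,0,0,0,0],
])

```text
clock: 12.52
eef_pos: [571.7, -166.0, 237.2]
eef_rot: [-3.141, -0.0, 1.781]
wrist_force: [-0.7, 0.4, 0.2]
finger_gap: 11.6
finger_force: 30.0
```

Request:
arm_command([
  [-1,0,0,0.001,0],
  [-1,0,0,0.001,0],
  [-1,0,0,0.001,0],
  [-1,0,0,0,0],
])

```text
clock: 13.02
eef_pos: [571.7, -166.0, 234.2]
eef_rot: [-3.142, -0.0, 1.781]
wrist_force: [0.5, -0.6, -0.3]
finger_gap: 11.6
finger_force: 30.0
```

Request:
arm_command([
  [-1,0,0,0.001,0],
  [-1,0,0,0.001,0],
  [-1,0,0,0.001,0],
  [-1,0,0,0.001,0],
  [-1,0,0,0,0],
])

```text
clock: 13.65
eef_pos: [571.7, -166.0, 230.1]
eef_rot: [-3.141, -0.0, 1.781]
wrist_force: [-0.2, 0.1, -0.5]
finger_gap: 11.8
finger_force: 30.0
```

The tip is through the board without contact. Now I'm feeling for the catch.

Request:
arm_command([
  [-1,0,0,0.001,0],
  [-1,0,0,0.001,0],
  [-1,0,0,0.001,0],
  [-1,0,0,0,0],
])

```text
clock: 14.15
eef_pos: [571.7, -166.0, 227.2]
eef_rot: [-3.141, -0.0, 1.781]
wrist_force: [0.9, -0.1, -0.6]
finger_gap: 11.3
finger_force: 30.0
```

Request:
arm_command([
  [-1,0,0,0.001,0],
  [-1,0,0,0.001,0],
  [-1,0,0,0,0],
])

```text
clock: 14.52
eef_pos: [571.6, -166.0, 225.1]
eef_rot: [-3.141, -0.0, 1.781]
wrist_force: [-0.0, 0.6, -0.3]
finger_gap: 11.8
finger_force: 30.0
```

Request:
arm_command([
  [-1,0,0,0.001,0],
  [-1,0,0,0.001,0],
  [-1,0,0,0,0],
])

```text
clock: 14.9
eef_pos: [571.7, -166.0, 223.1]
eef_rot: [-3.141, -0.0, 1.781]
wrist_force: [0.4, -0.7, 1.1]
finger_gap: 11.8
finger_force: 30.0
```

Request:
arm_command([
  [-1,0,0,0.001,0],
  [-1,0,0,0.001,0],
  [-1,0,0,0,0],
])

```text
clock: 15.28
eef_pos: [571.6, -166.0, 221.1]
eef_rot: [-3.141, -0.0, 1.781]
wrist_force: [0.7, -0.0, -0.3]
finger_gap: 11.7
finger_force: 30.0
```

Request:
arm_command([
  [-1,0,0,0.001,0],
  [-1,0,0,0.0005,0],
  [-1,0,0,0,0],
])

```text
clock: 15.65
eef_pos: [571.7, -165.9, 219.7]
eef_rot: [-3.141, -0.0, 1.781]
wrist_force: [0.1, -0.3, -0.0]
finger_gap: 11.2
finger_force: 30.0
```

Request:
arm_command([
  [-1,0,0,0.001,0],
  [-1,0,0,0,0],
])

```text
clock: 15.9
eef_pos: [571.7, -166.0, 218.6]
eef_rot: [-3.141, -0.0, 1.781]
wrist_force: [0.2, -0.2, 0.4]
finger_gap: 11.7
finger_force: 30.0
```

Request:
arm_command([
  [-1,0,0,0.001,0],
  [-1,0,0,0.0005,0],
  [-1,0,0,0,0],
])

```text
clock: 16.27
eef_pos: [571.7, -165.9, 217.2]
eef_rot: [-3.142, -0.0, 1.781]
wrist_force: [0.2, -0.2, -0.0]
finger_gap: 11.4
finger_force: 30.0
```

Request:
arm_command([
  [-1,0,0,0.001,0],
  [-1,0,0,0.0005,0],
  [-1,0,0,0,0],
])

```text
clock: 16.65
eef_pos: [571.7, -166.0, 215.7]
eef_rot: [-3.142, -0.0, 1.781]
wrist_force: [0.1, -0.2, 0.3]
finger_gap: 11.8
finger_force: 30.0
```

Request:
arm_command([
  [-1,0,0,0.001,0],
  [-1,0,0,0,0],
])

```text
clock: 16.9
eef_pos: [571.8, -166.0, 215.2]
eef_rot: [3.141, 0.0, 1.781]
wrist_force: [-1.8, -0.2, 4.8]
finger_gap: 11.4
finger_force: 30.0
```

Contact with the catch: 4.8 N at TCP z of about 215. I'm pressing on in 1 mm steps.

Request:
arm_command([
  [-1,0,0,0.001,0],
  [-1,0,0,0,0],
])

```text
clock: 17.15
eef_pos: [571.8, -166.1, 214.2]
eef_rot: [3.141, 0.001, 1.781]
wrist_force: [-1.4, -0.6, 5.4]
finger_gap: 11.7
finger_force: 30.0
```

Request:
arm_command([
  [-1,0,0,0.001,0],
  [-1,0,0,0,0],
])

```text
clock: 17.4
eef_pos: [571.8, -166.2, 213.3]
eef_rot: [3.141, 0.001, 1.781]
wrist_force: [-1.1, -0.5, 4.7]
finger_gap: 11.9
finger_force: 30.0
```

Request:
arm_command([
  [-1,0,0,0.001,0],
  [-1,0,0,0,0],
])

```text
clock: 17.65
eef_pos: [571.8, -166.2, 212.3]
eef_rot: [3.141, 0.001, 1.781]
wrist_force: [-1.1, -0.2, 5.6]
finger_gap: 11.4
finger_force: 30.0
```

```bash
cat >> h.py <<'E'
def knob():
    b=snap('top'); a=snap('scene')
    print('knob',cen(b,(255,318,195,230),(18,150,60),(35,255,255))[:1],cen(a,(255,330,180,240),(18,150,60),(35,255,255))[:2],manip.read_state()['wrist_force'])
E
python3 -c "
from h import *
knob()"
```

```text
knob [(80, array([305.9 , 213.88]))] [(95, array([269.03, 196.77])), (90, array([269.29, 214.3 ]))] [-0.73525289 -0.65539543  6.07001137]
```

Request:
arm_command([
  [-1,0,0,0.001,0],
  [-1,0,0,0,0],
])

```text
clock: 18.0
eef_pos: [571.9, -166.3, 211.4]
eef_rot: [3.141, 0.001, 1.781]
wrist_force: [-0.6, -0.8, 6.2]
finger_gap: 11.5
finger_force: 30.0
```

Request:
arm_command([
  [-1,0,0,0.001,0],
  [-1,0,0,0,0],
])

```text
clock: 18.25
eef_pos: [571.9, -166.2, 210.4]
eef_rot: [3.141, 0.001, 1.781]
wrist_force: [-1.0, 0.2, 6.5]
finger_gap: 11.9
finger_force: 30.0
```

```bash
python3 -c "
from h import *
knob()"
```

```text
knob [(77, array([305.43, 214.03]))] [(92, array([269.32, 196.75])), (88, array([269.4 , 214.25]))] [-1.4514323  -0.62080184  6.8458626 ]
```

Request:
arm_command([
  [-1,0,0,0.001,0],
  [-1,0,0,0,0],
])

```text
clock: 18.6
eef_pos: [571.9, -166.3, 209.5]
eef_rot: [3.141, 0.001, 1.781]
wrist_force: [-1.1, -0.8, 7.8]
finger_gap: 11.6
finger_force: 30.0
```

Request:
arm_command([
  [-1,0,0,0.001,0],
  [-1,0,0,0,0],
])

```text
clock: 18.85
eef_pos: [571.9, -166.2, 208.5]
eef_rot: [3.141, 0.001, 1.781]
wrist_force: [-1.7, -0.3, 6.9]
finger_gap: 11.7
finger_force: 30.0
```

```bash
python3 -c "
from h import *
knob()"
```

```text
knob [(77, array([305.4 , 213.99]))] [(98, array([269.52, 196.66])), (89, array([269.34, 214.35]))] [-1.02232397 -1.23900751  7.4781847 ]
```

Pressed about 7 mm so far, and the drawer is creeping.

Request:
arm_command([
  [-1,0,0,0.001,0],
  [-1,0,0,0,0],
])

```text
clock: 19.2
eef_pos: [571.9, -166.2, 207.5]
eef_rot: [3.141, 0.001, 1.781]
wrist_force: [-1.0, -0.3, 7.5]
finger_gap: 11.7
finger_force: 30.0
```

Request:
arm_command([
  [-1,0,0,0.001,0],
  [-1,0,0,0,0],
])

```text
clock: 19.45
eef_pos: [571.9, -166.1, 206.6]
eef_rot: [3.141, 0.001, 1.781]
wrist_force: [-1.3, 0.3, 7.8]
finger_gap: 11.7
finger_force: 30.0
```

```bash
python3 -c "
from h import *
knob()"
```

```text
knob [(81, array([305.04, 214.07]))] [(98, array([269.9 , 196.91])), (89, array([269.42, 214.3 ]))] [-1.78175605  0.11491403  8.0287573 ]
```

Request:
arm_command([
  [-1,0,0,0.001,0],
  [-1,0,0,0,0],
])

```text
clock: 19.8
eef_pos: [571.9, -166.1, 205.7]
eef_rot: [3.141, 0.001, 1.781]
wrist_force: [-1.9, -0.3, 8.4]
finger_gap: 11.5
finger_force: 30.0
```

```bash
python3 -c "
from h import *
knob()"
```

```text
knob [(80, array([304.98, 214.09]))] [(100, array([270.02, 196.96])), (89, array([269.37, 214.36]))] [-2.48788553  1.26601296  8.36196751]
```

Request:
arm_command([
  [-1,0,0,0.001,0],
  [-1,0,0,0,0],
])

```text
clock: 20.15
eef_pos: [571.9, -166.0, 204.8]
eef_rot: [3.14, 0.001, 1.781]
wrist_force: [-2.8, 0.1, 10.7]
finger_gap: 12.1
finger_force: 30.0
```

```bash
python3 -c "
from h import *
knob()"
```

```text
knob [(88, array([301., 215.]))] [(98, array([273.7 , 198.43])), (87, array([269.44, 214.31]))] [-2.18373963  1.38612613  9.77075887]
```

The drawer sprang open: the knob moved about 5 px in the top view at roughly 10 N. I'll withdraw straight up and carry the dowel back.

Request:
arm_command([
  [-1,0,0,-0.01,0],
  [-1,0,0,-0.02,0],
  [-1,0,0,-0.02,0],
  [-1,0,0,-0.02,0],
  [-1,0,0,0,0],
])

```text
clock: 20.88
eef_pos: [572.0, -166.1, 274.7]
eef_rot: [3.14, 0.001, 1.781]
wrist_force: [-0.4, 1.0, -0.1]
finger_gap: 11.6
finger_force: 30.0
```

Run:
```python
from h import *
knob()
s=manip.read_state(); p=np.array(s['eef_pos']); R=Ro.from_euler('xyz',s['eef_rot']).as_matrix()
print(p,s['eef_rot'],R.T@(np.array([431.5,304.2,p[2]])-p))
```

```text
knob [(90, array([300.87, 214.97]))] [(97, array([273.72, 198.39])), (90, array([269.28, 214.33]))] [-0.37127026  0.13077086 -1.29047195]
[ 571.49723558 -165.9058574   272.70710257] [-3.14063300e+00 -6.24457111e-04  1.78081855e+00] [ 4.88962641e+02 -3.89122260e+01  3.42678725e-01]
```

Request:
arm_command([
  [-1,0.0349,-0.0028,0,0],
  [-1,0.0349,-0.0028,0,0],
  [-1,0.0349,-0.0028,0,0],
  [-1,0.0349,-0.0028,0,0],
  [-1,0.0349,-0.0028,0,0],
  [-1,0.0349,-0.0028,0,0],
  [-1,0.0349,-0.0028,0,0],
  [-1,0.0349,-0.0028,0,0],
  [-1,0.0349,-0.0028,0,0],
  [-1,0.0349,-0.0028,0,0],
  [-1,0.0349,-0.0028,0,0],
  [-1,0.0349,-0.0028,0,0],
  [-1,0.0349,-0.0028,0,0],
  [-1,0.0349,-0.0028,0,0],
  [-1,0,0,0,0],
])

```text
clock: 22.85
eef_pos: [430.5, 305.0, 272.4]
eef_rot: [-3.14, 0.0, 1.783]
wrist_force: [-0.7, -0.5, -0.6]
finger_gap: 11.8
finger_force: 30.0
```

Request:
arm_command([
  [-1,0,0,0.02,-0.157],
  [-1,0,0,0.02,-0.157],
  [-1,0,0,0.02,-0.157],
  [-1,0,0,0.02,-0.157],
  [-1,0,0,0.02,-0.157],
  [-1,0,0,0.02,-0.157],
  [-1,0,0,0,-0.157],
  [-1,0,0,0,0],
  [-1,0,0,0,0],
])

```text
clock: 23.98
eef_pos: [431.6, 303.3, 153.7]
eef_rot: [-3.142, -0.0, 2.876]
wrist_force: [-0.1, -0.1, -0.7]
finger_gap: 11.7
finger_force: 30.0
```

Run:
```python
from h import *
a=snap('scene'); s=manip.read_state(); p=np.array(s['eef_pos']); print(p,s['eef_rot'])
print(proj(a,[p+[0,0,-71],[431.1,303.2,55]]))
A=cv2.resize(a['img'][210:290,330:410],None,fx=7,fy=7,interpolation=cv2.INTER_CUBIC);cv2.imwrite('pics/r1.png',A)
```

```text
[431.61938255 303.40200306 153.77533481] [3.14152690e+00 9.71767479e-05 2.87658085e+00]
[[374.34280359 245.74505626]
 [373.36818477 252.30177117]]
```

View pics/r1.png

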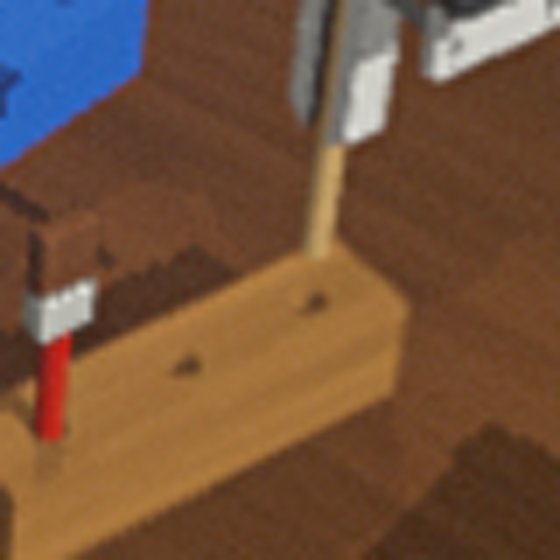

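The tip at (318,255) is above the end hole at (315,301) in the crop. It needs about 1.2 mm sideways, which agrees with the original grasp pose. I'll correct and lower with feeling.

Request:
arm_command([
  [-1,0.0008,0.0009,0.012,0],
  [-1,0,0,0.008,0],
  [-1,0,0,0.002,0],
  [-1,0,0,0.002,0],
  [-1,0,0,0.002,0],
  [-1,0,0,0,0],
])

```text
clock: 24.78
eef_pos: [430.9, 304.8, 127.7]
eef_rot: [3.142, -0.0, 2.88]
wrist_force: [0.4, 0.0, -0.7]
finger_gap: 11.2
finger_force: 30.0
```

Request:
arm_command([
  [-1,0,0,0.001,0],
  [-1,0,0,0.001,0],
  [-1,0,0,0.001,0],
  [-1,0,0,0,0],
])

```text
clock: 25.28
eef_pos: [430.9, 304.8, 124.7]
eef_rot: [-3.141, -0.0, 2.88]
wrist_force: [0.2, -0.6, -0.5]
finger_gap: 11.8
finger_force: 30.0
```

Request:
arm_command([
  [-1,0,0,0.001,0],
  [-1,0,0,0.001,0],
  [-1,0,0,0.001,0],
  [-1,0,0,0,0],
])

```text
clock: 25.78
eef_pos: [430.9, 304.8, 121.7]
eef_rot: [-3.141, -0.0, 2.88]
wrist_force: [-1.2, 0.4, 0.1]
finger_gap: 11.7
finger_force: 30.0
```

Request:
arm_command([
  [-1,0,0,0.002,0],
  [-1,0,0,0.002,0],
  [-1,0,0,0.002,0],
  [-1,0,0,0.002,0],
  [-1,0,0,0,0],
])

```text
clock: 26.4
eef_pos: [430.9, 304.7, 113.6]
eef_rot: [-3.141, -0.0, 2.88]
wrist_force: [-0.4, -0.0, 0.1]
finger_gap: 11.4
finger_force: 30.0
```

Request:
arm_command([
  [-1,0,0,0.003,0],
  [-1,0,0,0.003,0],
  [-1,0,0,0.003,0],
  [-1,0,0,0.003,0],
  [-1,0,0,0.003,0],
  [-1,0,0,0,0],
])

```text
clock: 27.15
eef_pos: [430.9, 304.7, 98.5]
eef_rot: [-3.141, -0.0, 2.88]
wrist_force: [0.2, -0.1, -0.4]
finger_gap: 11.8
finger_force: 30.0
```

Request:
arm_command([
  [-1,0,0,0.002,0],
  [-1,0,0,0.002,0],
  [-1,0,0,0.002,0],
  [-1,0,0,0.002,0],
  [-1,0,0,0,0],
])

```text
clock: 27.78
eef_pos: [430.9, 304.7, 90.6]
eef_rot: [-3.141, -0.0, 2.88]
wrist_force: [-0.0, -0.2, -0.9]
finger_gap: 11.5
finger_force: 30.0
```

Request:
arm_command([
  [-1,0,0,0.001,0],
  [-1,0,0,0.001,0],
  [-1,0,0,0.001,0],
  [-1,0,0,0,0],
])

```text
clock: 28.28
eef_pos: [430.9, 304.8, 87.7]
eef_rot: [-3.141, -0.0, 2.88]
wrist_force: [0.4, -0.2, 0.2]
finger_gap: 11.3
finger_force: 30.0
```

Request:
arm_command([
  [-1,0,0,0.001,0],
  [-1,0,0,0,0],
  [0.5,0,0,0,0],
  [0.5,0,0,0,0],
  [0.5,0,0,0,0],
  [0.5,0,0,0,0],
  [0.5,0,0,0,0],
  [0.5,0,0,0,0],
  [0.5,0,0,-0.03,0],
  [0.5,0,0,-0.03,0],
  [0.5,0,0,-0.03,0],
  [0.5,0,0,-0.03,0],
  [0.5,0,0,-0.03,0],
  [0.5,0,0,-0.03,0],
  [0.5,0,0,0,0],
])

```text
clock: 30.15
eef_pos: [431.5, 305.1, 268.7]
eef_rot: [3.139, 0.003, 2.88]
wrist_force: [0.4, 0.1, 0.4]
finger_gap: 70.8
finger_force: 0.0
```

Run:
```python
from h import *
knob()
a=snap('scene');b=snap('top'); s=manip.read_state(); p=np.array(s['eef_pos']); print(p,s['eef_rot'])
pa,pb=(cen(a,(255,330,180,207),(18,150,60),(35,255,255))[0][1],cen(b,(255,318,195,230),(18,150,60),(35,255,255))[0][1])
print(pa,pb,tri(a,pa,b,pb))
A=cv2.resize(a['img'][150:290,240:410],None,fx=4,fy=4,interpolation=cv2.INTER_CUBIC);cv2.imwrite('pics/r2.png',A)
```

```text
knob [(86, array([300.93, 214.95]))] [(97, array([273.74, 198.4 ])), (90, array([269.26, 214.27]))] [ 0.41508593 -1.09292844 -0.0199765 ]
[430.65489429 304.57426098 265.53803111] [-3.14021210e+00 -1.31610623e-03  2.87976278e+00]
[273.69 198.36] [300.92 215.  ] (array([512.70003956, -36.90204186, 131.56469998]), np.float64(0.7375637880453754))
```

View pics/r2.png

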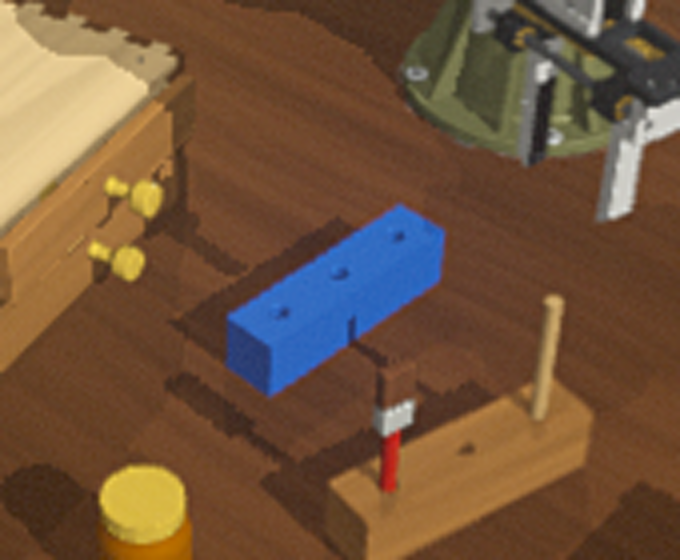

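The dowel stands in its end hole at (550,355) in the crop, with the brush untouched. The drawer is ajar about 17 mm, with its knob head at about (147,198). Next I'll go above the knob.

Request:
arm_command([
  [1,0,0,0,0.157],
  [1,0,0,0,0.157],
  [1,0,0,0,0.157],
  [1,0,0,0,0.157],
  [1,0,0,0,0.157],
  [1,0,0,0,0.157],
  [1,0,0,0,0.157],
  [1,-0.0382,0.001,0,0],
  [1,-0.0382,0.001,0,0],
  [1,-0.0382,0.001,0,0],
  [1,-0.0382,0.001,0,0],
  [1,-0.0382,0.001,0,0],
  [1,-0.0382,0.001,0,0],
  [1,-0.0382,0.001,0,0],
  [1,-0.0382,0.001,0,0],
  [1,-0.0382,0.001,0,0],
  [1,0,0,0,0],
  [1,0,0,0,0],
])

```text
clock: 32.6
eef_pos: [511.2, -29.1, 266.2]
eef_rot: [-3.141, -0.001, 1.781]
wrist_force: [0.8, 0.2, -0.8]
finger_gap: 94.0
finger_force: 0.0
```

Request:
arm_command([
  [1,0,0,0.0255,0],
  [1,0,0,0.0255,0],
  [1,0,0,0.0255,0],
  [1,0,0,0.0255,0],
  [1,0,0,0.0255,0],
  [1,0,0,0.0255,0],
  [1,0,0,0,0],
  [1,0,0,0,0],
])

```text
clock: 33.6
eef_pos: [511.8, -29.0, 114.8]
eef_rot: [3.141, 0.0, 1.782]
wrist_force: [-0.1, 0.1, 0.2]
finger_gap: 94.4
finger_force: 0.0
```

Run:
```python
from h import *
a=snap('scene');b=snap('top'); s=manip.read_state(); p=np.array(s['eef_pos']); print(p,s['wrist_force'])
cv=np.zeros((480,800,3),np.uint8)
cv[:480,:480]=cv2.resize(a['img'][150:230,230:310],None,fx=6,fy=6,interpolation=cv2.INTER_CUBIC)
cv[:300,490:790]=cv2.resize(b['img'][180:240,280:340],None,fx=5,fy=5,interpolation=cv2.INTER_CUBIC)
cv2.imwrite('pics/k1.png',cv)
```

```text
[511.90362076 -29.35000815 114.89307474] [-0.13228464  0.41606432  0.4259938 ]
```

View pics/k1.png

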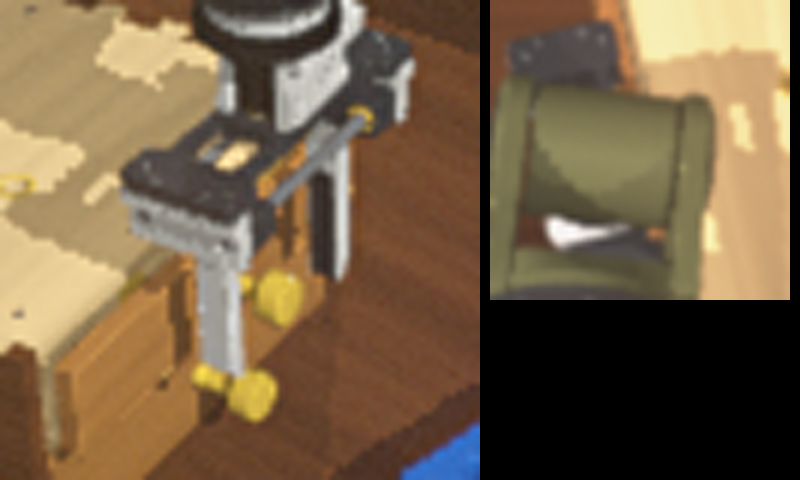

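The fingers straddle the knob head at (278,298), between the pads at (225,330) and (330,230). I'll close gently.

Request:
arm_command([
  [-1,0,0,0,0],
  [-1,0,0,0,0],
  [-1,0,0,0,0],
  [-1,0,0,0,0],
  [-1,0,0,0,0],
  [-1,0,0,0,0],
  [-1,0,0,0,0],
  [-1,0,0,0,0],
  [-1,0,0,0,0],
], newtons=20)

```text
clock: 34.83
eef_pos: [512.6, -29.4, 113.8]
eef_rot: [3.139, 0.0, 1.781]
wrist_force: [10.5, 1.7, -5.6]
finger_gap: 27.0
finger_force: 20.0
```

Request:
arm_command([
  [-1,0,0.001,-0.001,0],
  [-1,0.004,0,0,0],
  [-1,0.006,0,0,0],
  [-1,0.006,0,0,0],
  [-1,0,0,0,0],
])

```text
clock: 35.45
eef_pos: [509.2, -13.1, 113.9]
eef_rot: [3.141, -0.001, 1.781]
wrist_force: [7.6, 3.1, -12.1]
finger_gap: 27.3
finger_force: 20.0
```

Request:
arm_command([
  [-1,0.004,0.001,0.002,0],
  [-1,0.008,0,0,0],
  [-1,0.008,0,0,0],
  [-1,0.008,0,0,0],
  [-1,0.008,0,0,0],
  [-1,0,0,0,0],
])

```text
clock: 36.2
eef_pos: [502.1, 22.0, 113.6]
eef_rot: [-3.141, 0.0, 1.781]
wrist_force: [-8.1, -0.1, 12.5]
finger_gap: 26.8
finger_force: 20.0
```

Run:
```python
from h import *
a=snap('scene'); s=manip.read_state(); print(s['eef_pos'],s['wrist_force'])
print(cen(a,(255,340,180,240),(18,150,60),(35,255,255)))
```

```text
[502.17052739  21.88071657 113.64215921] [-8.76932526 -0.22672864 12.48343956]
[(29, array([291.41, 204.21])), (18, array([273.11, 217.11])), (10, array([265.4, 202.6])), (7, array([280.71, 201.86]))]
```

Request:
arm_command([
  [-1,0.005,-0.0006,-0.001,0],
  [-1,0.008,0,0,0],
  [-1,0.008,0,0,0],
  [-1,0.008,0,0,0],
  [-1,0.004,0,0,0],
  [-1,0,0,0,0],
])

```text
clock: 37.0
eef_pos: [495.2, 54.8, 113.8]
eef_rot: [3.141, -0.0, 1.781]
wrist_force: [5.0, 2.9, -2.2]
finger_gap: 27.3
finger_force: 20.0
```

Request:
arm_command([
  [-1,0.003,0,0,0],
  [-1,0,0,0,0],
])

```text
clock: 37.25
eef_pos: [494.7, 57.6, 113.8]
eef_rot: [3.141, -0.0, 1.781]
wrist_force: [6.1, 2.2, -2.6]
finger_gap: 26.9
finger_force: 20.0
```

Request:
arm_command([
  [-1,0.002,0,0,0],
  [-1,0,0,0,0],
])

```text
clock: 37.5
eef_pos: [494.4, 59.0, 113.8]
eef_rot: [3.141, 0.001, 1.781]
wrist_force: [7.5, -2.3, -3.8]
finger_gap: 27.3
finger_force: 20.0
```

Request:
arm_command([
  [-1,0.0015,0,0,0],
  [-1,0,0,0,0],
])

```text
clock: 37.75
eef_pos: [494.3, 59.1, 113.8]
eef_rot: [3.141, 0.003, 1.781]
wrist_force: [8.4, -13.0, -4.5]
finger_gap: 27.4
finger_force: 20.0
```

Request:
arm_command([
  [-1,0.001,0,0,0],
  [-1,0,0,0,0],
])

```text
clock: 38.0
eef_pos: [494.3, 59.4, 113.8]
eef_rot: [3.141, 0.004, 1.781]
wrist_force: [9.6, -20.5, -4.3]
finger_gap: 27.3
finger_force: 20.0
```

It's at the stop: 20 N resistance and no further motion. I'll relax the pull, open, and rise clear.

Request:
arm_command([
  [-1,-0.002,-0.0007,0,0],
  [-1,0,0,0,0],
  [1,0,0,0,0],
  [1,0,0,0,0],
  [1,0,0,0,0],
  [1,0,0,0,0],
  [1,0,0,0,0],
  [1,0,0,0,0],
  [1,0,0,0,0],
  [1,0,0,-0.03,0],
  [1,0,0,-0.03,0],
  [1,0,0,-0.03,0],
  [1,0,0,-0.03,0],
  [1,0,0,-0.03,0],
  [1,0,0,0,0],
])

```text
clock: 39.88
eef_pos: [493.9, 59.1, 265.6]
eef_rot: [3.138, 0.001, 1.781]
wrist_force: [-0.1, -0.2, 0.1]
finger_gap: 93.8
finger_force: 0.0
```

Request:
arm_command([
  [1,-0.04,-0.03,0,0],
  [1,-0.04,-0.03,0,0],
  [1,-0.04,-0.03,0,0],
  [1,-0.04,-0.03,0,0],
  [1,-0.04,-0.03,0,0],
  [1,0,0,0,0],
])

```text
clock: 40.62
eef_pos: [386.9, -169.7, 262.8]
eef_rot: [-3.14, -0.001, 1.777]
wrist_force: [0.2, 0.7, -0.3]
finger_gap: 93.9
finger_force: 0.0
```

Run:
```python
from h import *
a=snap('scene','s9.png');b=snap('top'); print(manip.read_state()['eef_pos'])
pa=cen(a,(255,340,180,240),(18,150,60),(35,255,255)); pb=cen(b,(250,318,195,240),(18,150,60),(35,255,255)); print(pa,pb)
print(tri(a,pa[0][1],b,pb[0][1]))
```

```text
[ 388.04908412 -167.70619     263.004634  ]
[(102, array([297.84, 207.15])), (13, array([274.92, 206.69]))] [(61, array([275.1 , 220.15])), (36, array([287.97, 208.64]))]
(array([495.53151716,  50.95387145, 132.43184585]), np.float64(2.617508475949228))
```

View pics/s9.png

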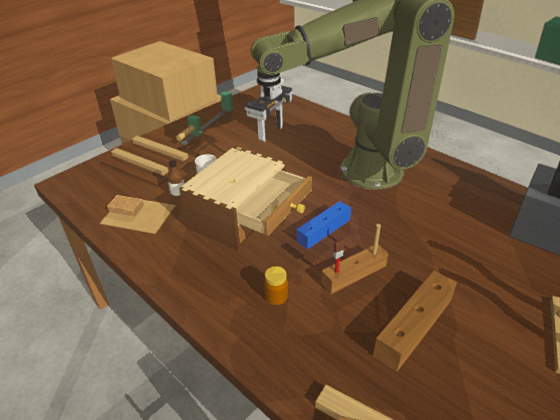

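The drawer is fully out with its knob at about (298,207). The dowel is upright in the block at (377,240), and the mug, jar, bottle and brush haven't moved. Handing in.

```bash
python3 -c "
from cell import ticket
print(ticket.sign_off())"
```

```text
the job is handed in; nothing more can be done
None
```

I pressed the catch with about 10 N at most until the drawer sprang ajar, stood the dowel back in its original hole, pulled the drawer out to its stop without touching the brush, mug, jar or bottle, and handed the job in at about 41 s.

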